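Move the brush-washing canister off its riser into the drip tray

ROBOT

A 7-joint arm with a two-finger parallel gripper is mounted at the origin on the work surface. World frame = base frame: x ahead of the robot, y to its left, z up, the work surface at z = 0. Lengths are in mm, angles in rad, forces in N, time in s.
With the tool pointing down it reaches from about 400 to 900 mm from the base axis. Payload 5.5 kg.
Tool frame: the origin (TCP) lies midway between the tips of the shut fingers; the grasp point (between the pads) lies 19 mm behind it; z points along the fingers, y is the line along which they close (so a half turn about z gives the same grasp; the last joint's range is limited). The gripper opens to 85 mm and grips with 20 to 120 N. Pads are 22 mm wide; open, the fingers measure 114 mm over their backs; the gripper's body (76 mm by 85 mm) begins 54 mm behind the grasp point. The pads swing forward as they close: fully open they stand 13 mm farther back than shut.
Start: joints at [-0.965, 0.501, -0.427, 1.55, 0.221, 1.138, -0.21], TCP at [218.444, 612.194, 231.31] pointing down, gripper open.
Joint ranges: [-2.88, 2.88], [-0.31, 2.03], [-1.54, 1.56], [0.2, 2.42], [-1.41, 4.55], [0.19, 2.02], [-2.57, 2.57]. Speed limits (rad/s): [2.57, 2.57, 3.14, 3.14, 3.14, 3.14, 3.14].

INTERFACE

Orientations are given as a rotation vector (axis times angle).
In Python, from rig import bot, vision gives the robot as it stands.
- The arm moves only by the tool carry_out, never from a script. Its argument "rows" is a list of rows, each a list of 3 entries, a list of its own where there are three numbers: the shift along the tool's x, y, z in units of 25 mm (1.0 is 25 mm), then the turn, a rotation vector about the tool's x, y, z in units of 6 degrees (1.0 is 6 degrees), then the opening, from -1 (shut) to 1 (fully open), so that 0 is half open. A call has 1 to 20 rows; each row shifts and turns the commanded pose from where the row before left it, along the tool's axes as they then stand; what a row does not reach is not made up. A row lasts 1/12 s, in which the tool goes at most 41.7 mm and 7.16 degrees, less where a joint would pass 70% of its speed; a pose out of reach is approached as far as the arm can. A call is refused whole if a number of a shift passes 1 or a number of a turn 1, either way. A call with a gripper value outside its range is refused whole. The fingers move at their own pace and stop on an object; the grip force is fixed at half the most. Time passes only in rows, so rows that do not move let the fingers close. It gives the time, the measured TCP pose, the force, the opening and the grip force at its end, in the units of the state.
- bot.get_state(): the state, without advancing time (a new reading comes with each control period).
- vision.get_image(name): name is "scene" or "top"; returns a dict with "color" (384x512x3 uint8, red, green, blue), "intrinsics" (3x3 intrinsics, pixels), "eye" and "orientation" of the camera in the world. Camera axes: x right, y up, looking along -z (the intrinsics and any distortion apply to the point x, -y, -z); pixel columns grow to the right and rows downward; lengths in mm; the calibration is good to about 2 mm. A picture is of the moment at which its call begins. There is no depth.
- bot.close_job(): hands the job in; it is judged then, once.
The state is a dict: "t": time; "joint_positions": joint angles; "dq": joint speeds; "tau": joint torques, N m; "position": TCP position; "eef_rot": TCP orientation; "force": force on the tool from outside, world axes, zero at the start; "ft_torque": the same for the moment, N m; "opening": finger opening in mm; "grasp_force": force on a finger pad.
Only numpy, scipy, OpenCV 4.12 (cv2) and the standard library are available. Lean on these libraries where they do the work, as an engineer would, in place of code of your own. Each camera call takes 0.05 s, during which the arm holds its last target. There are 200 camera calls.

TASK

Swing up the folded handle of the lidded brush-washing canister, lift the canister by it off the wooden riser and set it down gently in the round drip tray beside, standing flat on the cork inside the tray's rim. Keep it from tipping over on the way, do not let it fall, and leave the other studio things where they are.

Things in the scene. Friction and masses are not known exactly. Their poses are not given: they have to be found in the camera images.
- canister_c (a point): Centre (on the axis, half-way up) of the loose closed steel canister: lidded cylinder 104 mm across (108 at the lid's edge), 110 mm high, z up; 0.3 to 0.7 kg, too wide to grip round the body. Its wire handle leans out over its own -x side (roughly towards the robot), 20 to 50 degrees above level at the start (angle not reported), and swings up over the lid and beyond.
- handle_hinge (a point): Middle of the handle's level hinge line, on the canister's axis 40 mm above its centre, axes as the canister's; the handle turns about y. Its grip is a round wooden bar 18 mm thick, 66 mm long, parallel to y, centred, 85 mm from the hinge line, on two wire arms (5 mm thick, 61 mm to either side). The hinge is stiff (about 0.6 N at the bar): the handle stays where it is left.
- stand: Fixed square wooden riser, 150 by 150 mm, on which the canister starts, with a low round rim of 58 mm inner radius that keeps the canister from sliding off. The origin is on its vertical axis; the surface the canister stands on is 70 mm above the origin, the rim's top 80 mm above the origin. The origin lies below the table top, so the surface stands 35 to 60 mm above the table.
- tray: Fixed round aluminium drip tray on the table, left or right of the riser: 148 mm across, inner radius 68 mm, rim 24 mm above its origin, which is the centre of its underside (z up). Firm flat cork discs lie in it, stacked to a thickness that changes each time and is not reported: the cork's top is 6 to 18 mm above the tray's origin.
- brush_jar: Bystander: terracotta jar, 72 mm across and 90 mm high, with brushes standing up to 200 mm; origin at the centre of its underside.
- paint_bottle: Bystander: paint bottle, 56 mm across, 150 mm high; origin at the centre of its underside.
- paint_pot: Bystander: small paint pot, 60 mm across, 60 mm high; origin at the centre of its underside.
- palette_knife: Bystander: palette knife 200 mm long lying on the table; x axis along it.
Things that resemble listed ones, but are neither listed nor needed, are in the scene too. Of the things like the part that bears canister_c, leave any that is yellow; of the rest the smaller one is meant.

How it is judged:
By the outcome, as a careful person would: the job done as asked, in the order asked, and still so for the second after the job is handed in, with the robot touching nothing.
It also fails if it takes over 51 s, if anything falls off the work surface, if the arm or the gripper's body presses on something with over 40 N, if the wrist force passes 120 N, or if a joint passes its speed limit or range.

## Working session

There is one attempt and no reset: what is moved stays moved. The work goes in short steps, Python scripts to look and compute and a tool call to move; the robot and the scene stay as the last step left them, time stands still between calls to the robot, and variables do not carry over. Pictures are saved under pics/ and viewed, at most 10 in all, crops included, and the job is handed in when it is done.

Besides the shell and the picture viewer there is one more tool, called as name(argument=value, ...), one argument or row to a line, values as JSON. carry_out: Moves the arm, as the interface text tells. Its arguments: {"type":"object","properties":{"rows":{"type":"array","items":{"type":"array"}}},"required":["rows"]}

```bash
mkdir -p pics
python3 - <<'E'
from rig import bot, vision
import cv2, json, numpy as np
for n in("scene","top"):
    d=vision.get_image(n); cv2.imwrite(f"pics/{n}0.png",d["color"][:,:,::-1])
    print(n,{k:np.round(np.array(v),4).tolist() for k,v in d.items() if k!="color"}, d.keys())
s=bot.get_state(); print(s)
E
```

```text
scene {'intrinsics': [[412.6886, 0.0, 255.8532], [0.0, 412.6886, 193.7645], [0.0, 0.0, 1.0]], 'eye': [1038.4626, 667.4177, 790.7827], 'orientation': [0.3193, 1.0593, 2.3696]} dict_keys(['color', 'intrinsics', 'eye', 'orientation'])
top {'intrinsics': [[474.0306, 0.0, 254.9606], [0.0, 474.0306, 188.2658], [0.0, 0.0, 1.0]], 'eye': [373.3337, 29.326, 1551.606], 'orientation': [0.1142, -0.1297, -1.5641]} dict_keys(['color', 'intrinsics', 'eye', 'orientation'])
{'t': 0.1, 'joint_positions': array([-0.9647899 ,  0.50175362, -0.42680368,  1.55133911,  0.22081215,
        1.13834135, -0.21030068]), 'dq': array([-0.00048052, -0.0030463 ,  0.00073984, -0.00319852,  0.00050006,
       -0.00023243, -0.00096005]), 'tau': array([-1.10938994e-02, -5.70815134e+01, -5.83808362e+00, -2.81745905e+01,
        1.06711808e-02,  5.55775317e-03,  3.16254773e-05]), 'position': array([218.31772616, 611.56536676, 230.3656911 ]), 'eef_rot': array([-5.35712822e-01, -3.09522940e+00,  2.75132515e-03]), 'force': array([ 0.05244145,  0.14931974, -0.15773402]), 'ft_torque': array([ 0.0146586 , -0.01204976, -0.00139716]), 'grasp_force': 0.0, 'opening': 85.54499749228489}
```

View pics/scene0.png

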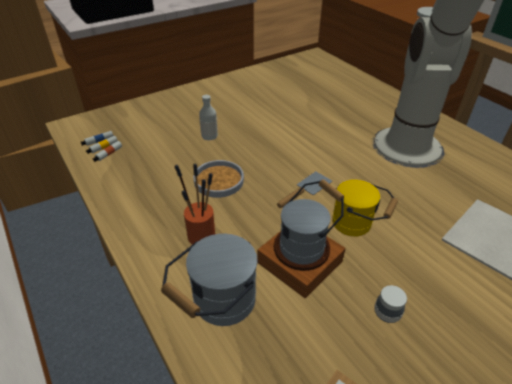

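View pics/top0.png

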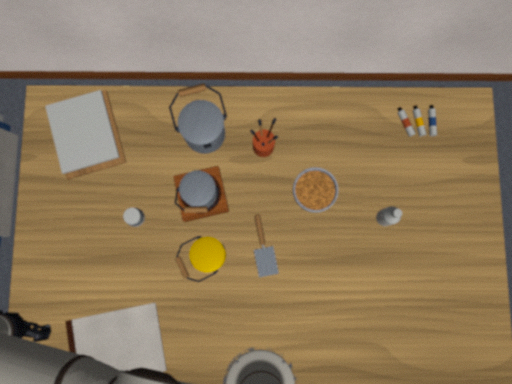

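The canister meant is the smaller grey one, on the riser (scene ~305,232; top ~198,188). The tray is at top (316,189). The yellow and the large grey canisters are decoys. I'll enlarge the target in both views.

Run:
```python
import cv2,numpy as np
a=cv2.imread("pics/top0.png")[155:235,155:245]; b=cv2.imread("pics/scene0.png")[165:295,250:350]
A=cv2.resize(a,None,fx=4.4,fy=4.4,interpolation=3); B=cv2.resize(b,None,fx=4,fy=4,interpolation=3)
c=np.zeros((520,800,3),np.uint8); c[:A.shape[0],:A.shape[1]]=A; c[:,400:800]=B
cv2.imwrite("pics/crop0.png",c)
```

```text
(no output)
```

View pics/crop0.png

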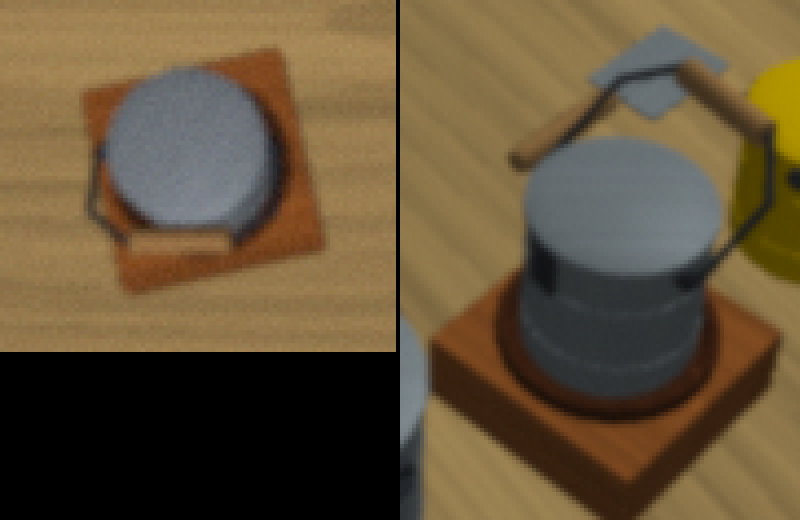

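The crop shows the grey lid centred near top px (197.7,188.4) and scene px (305.5,216.5). The handle bar runs from top px (184.5,209.8) to (207.7,209.8), and from scene px (342.5,197.5) to (320.8,182). The second wooden piece in the scene view is the palette knife's handle.

```bash
cat > h.py <<'E'
import numpy as np,cv2
from rig import bot,vision
from scipy.spatial.transform import Rotation as R
def cam(n):
    d=vision.get_image(n); d["R"]=R.from_rotvec(d["orientation"]).as_matrix(); d["name"]=n; return d
def ray(d,p):
    K=d["intrinsics"]; v=np.array([(p[0]-K[0][2])/K[0][0],-(p[1]-K[1][2])/K[1][1],-1]); v=d["R"]@v
    return np.array(d["eye"]),v/np.linalg.norm(v)
def plane(d,p,z):
    e,v=ray(d,p); return e+v*(z-e[2])/v[2]
def tri(a,pa,b,pb):
    ea,va=ray(a,pa); eb,vb=ray(b,pb)
    s=np.linalg.lstsq(np.stack([va,-vb],1),eb-ea,rcond=None)[0]
    x,y=ea+s[0]*va,eb+s[1]*vb; return (x+y)/2,np.linalg.norm(x-y)
def proj(d,X):
    c=d["R"].T@(np.array(X)-d["eye"]); K=d["intrinsics"]; return np.array([K[0][2]-K[0][0]*c[0]/c[2],K[1][2]+K[1][1]*c[1]/c[2]])
def circ(P):
    A=np.c_[P,np.ones(len(P))]; s=np.linalg.lstsq(A,(P**2).sum(1),rcond=None)[0]; c=s[:2]/2; return c,np.sqrt(s[2]+c@c)
E
python3 - <<'E'
from h import *
T,S=cam("top"),cam("scene")
f=lambda x:np.round(x,1)
for nm,pt,ps in(("lid",(197.7,188.4),(305.5,216.5)),("bar+y",(184.5,209.8),(342.5,197.5)),("bar-y",(207.7,209.8),(320.8,182))):
    X,e=tri(T,pt,S,ps); print(nm,f(X),f(e))
# tray from both views: outer rim contour, projected to z=24
for d,(x0,x1,y0,y1) in((T,(285,345,160,218)),(S,(190,250,155,202))):
    im=d["color"][y0:y1,x0:x1].copy(); hsv=cv2.cvtColor(im,cv2.COLOR_RGB2HSV)
    m=((hsv[...,1]<70)).astype(np.uint8)
    cs,_=cv2.findContours(m,cv2.RETR_EXTERNAL,cv2.CHAIN_APPROX_NONE); c=max(cs,key=cv2.contourArea)[:,0]+[x0,y0]
    P=np.array([plane(d,p,24)[:2] for p in c]); print(d["name"],"tray",*map(f,circ(P)),len(c))
# lid: bright grey part
for d,(x0,x1,y0,y1) in((T,(172,222,165,212)),(S,(275,335,195,272))):
    im=d["color"][y0:y1,x0:x1].copy(); hsv=cv2.cvtColor(im,cv2.COLOR_RGB2HSV)
    m=((hsv[...,1]<90)&(hsv[...,0]>80)).astype(np.uint8)*255
    cs,_=cv2.findContours(m,cv2.RETR_EXTERNAL,cv2.CHAIN_APPROX_NONE); c=max(cs,key=cv2.contourArea)[:,0]+[x0,y0]
    for H in(145,157,170):
        P=np.array([plane(d,p,H)[:2] for p in c])
        c0,r=circ(P)
        for _ in range(15):
            # keep far silhouette side from camera: lid edge only
            u=c0-np.array(d["eye"])[:2]; u/=np.linalg.norm(u)
            k=((P-c0)@u>-5); c0,r=circ(P[k])
        print(d["name"],"lid",H,f(c0),f(r),k.sum())
# riser corners seen top, manual px
for p in((174.3,176.2),(217,166.6),(228.4,211),(184.5,220.5)): print("riser c",[f(plane(T,p,h)) for h in(40,55)])
E
```

```text
lid [592.  187.6 146.7] 0.9
bar+y [521.8 219.5 193.2] 2.4
bar-y [523.5 152.1 189.6] 0.7
top tray [ 610.  -182.3] 74.0 129
scene tray [ 620.  -171.9] 73.3 214
top lid 145 [592.3 189.3] 52.7 53
top lid 157 [590.5 187.9] 52.2 53
top lid 170 [588.4 186.4] 51.7 53
scene lid 145 [590.4 183.8] 51.8 60
scene lid 157 [598.7 192.8] 50.9 60
scene lid 170 [607.7 202.5] 49.8 60
riser c [array([648.6, 275.7,  40. ]), array([645.9, 273.3,  55. ])]
riser c [array([680.9, 138.1,  40. ]), array([677.8, 137.1,  55. ])]
riser c [array([536.1,  99.5,  40. ]), array([534.5,  98.8,  55. ])]
riser c [array([505.2, 239.1,  40. ]), array([503.9, 237. ,  55. ])]
```

Geometry check:
- **Lid:** top at z≈147, centred on (592,188), which matches the riser corners.
- **Bar:** near (523,186,~186), about 38° up, parallel to y to within 1.5°.
- **Tray:** near (610,-182), radius 74, which agrees with the given size.

First I'll raise the tool and turn it so the fingers close along world x.

carry_out(
  rows=[
    [[0, 0, -0.25], [0, 0, 1], 1],
    [[0, 0, -0.25], [0, 0, 1], 1],
    [[0, 0, -0.25], [0, 0, 1], 1],
    [[0, 0, -0.25], [0, 0, 1], 1],
    [[0, 0, -0.25], [0, 0, 1], 1],
    [[0, 0, -0.25], [0, 0, 1], 1],
    [[0, 0, -0.25], [0, 0, 1], 1],
    [[0, 0, -0.25], [0, 0, 1], 1],
    [[0, 0, -0.25], [0, 0, 1], 1],
    [[0, 0, -0.25], [0, 0, 1], 1],
    [[0, 0, -0.25], [0, 0, 1], 1],
    [[0, 0, -0.25], [0, 0, 0.5], 1],
    [[0, 0, 0], [0, 0, 0], 1],
  ],
)

```text
t: 1.28
position: [218.5, 612.8, 307.6]
eef_rot: [-2.196, -2.245, -0.003]
force: [0.6, -0.1, -0.6]
opening: 85.3
grasp_force: 0.0
```

```bash
cat >> h.py <<'E'
def need(X):
    s=bot.get_state(); M=R.from_rotvec(s["eef_rot"]).as_matrix()
    print("t",round(s["t"],2),"pos",np.round(s["position"],1),"F",np.round(s["force"],1),"op",round(s["opening"],1),"grip",round(s["grasp_force"],1))
    print("tool axes",np.round(M.T,3).tolist()); print("shift units",np.round(M.T@(np.array(X)-s["position"])/25,2))
E
python3 - <<'E'
from h import *
need((523,186,290)); T,S=cam("top"),cam("scene"); f=lambda x:np.round(x,1)
print("jar base",f(plane(T,(263,148),90)),f(plane(T,(265,120),200)),"yellow",f(plane(T,(207,255),110)),"knife",f(plane(T,(263,245),2)))
d=T;x0,x1,y0,y1=285,345,160,218
hsv=cv2.cvtColor(d["color"][y0:y1,x0:x1].copy(),cv2.COLOR_RGB2HSV)
cs,_=cv2.findContours((hsv[...,1]<70).astype(np.uint8),cv2.RETR_EXTERNAL,cv2.CHAIN_APPROX_NONE); c=max(cs,key=cv2.contourArea)[:,0]+[x0,y0]
P=np.array([plane(d,p,24)[:2] for p in c]); c0=np.array([610,-182.])
u=c0-np.array(d["eye"])[:2]; u/=np.linalg.norm(u); print("tray far side",*map(f,circ(P[(P-c0)@u>-5])))
# cork: orange interior
m=((hsv[...,1]>110)&(hsv[...,0]<14)).astype(np.uint8); M=cv2.moments(m); print("cork px",M["m10"]/M["m00"]+x0,M["m01"]/M["m00"]+y0)
E
```

```text
t 1.28 pos [218.5 612.8 307.6] F [ 0.6 -0.1 -0.6] op 85.3 grip 0.0
tool axes [[-0.022, 1.0, 0.002], [1.0, 0.022, 0.001], [0.001, 0.002, -1.0]]
shift units [-17.34  11.8    0.68]
jar base [731.3 -10.   90. ] [789.3 -13.  200. ] yellow [395.3 159.2 110. ] knife [429.6 -12.3   2. ]
tray far side [ 611.2 -183. ] 73.2
cork px 328.0 190.25
```

carry_out(
  rows=[
    [[-0.9, 0.6, 0], [0, 0, 0], 1],
    [[-0.94, 0.64, 0], [0, 0, 0], 1],
    [[-0.98, 0.67, 0], [0, 0, 0], 1],
    [[-0.98, 0.67, 0], [0, 0, 0], 1],
    [[-0.98, 0.67, 0], [0, 0, 0], 1],
    [[-0.98, 0.67, 0], [0, 0, 0], 1],
    [[-0.98, 0.67, 0], [0, 0, 0], 1],
    [[-0.98, 0.67, 0], [0, 0, 0], 1],
    [[-0.98, 0.67, 0], [0, 0, 0], 1],
    [[-0.98, 0.67, 0], [0, 0, 0], 1],
    [[-0.98, 0.67, 0], [0, 0, 0], 1],
    [[-0.98, 0.67, 0], [0, 0, 0], 1],
    [[-0.98, 0.67, 0], [0, 0, 0], 1],
    [[-0.98, 0.67, 0], [0, 0, 0], 1],
    [[-0.98, 0.67, 0], [0, 0, 0], 1],
    [[-0.98, 0.67, 0], [0, 0, 0], 1],
    [[-0.98, 0.67, 0], [0, 0, 0], 1],
    [[-0.8, 0.5, 0], [0, 0, 0], 1],
    [[0, 0, 0], [0, 0, 0], 1],
  ],
)

```text
t: 2.97
position: [526.1, 179.2, 305.6]
eef_rot: [2.2, 2.238, -0.003]
force: [1.0, -0.2, -0.6]
opening: 85.4
grasp_force: 0.0
```

Run:
```python
from h import *
need((523,186,200))
b=cam("scene")["color"][130:290,240:440,::-1]; cv2.imwrite("pics/s1.png",cv2.resize(b,None,fx=3.5,fy=3.5,interpolation=3))
```

```text
t 2.97 pos [526.1 179.2 305.6] F [ 1.  -0.2 -0.6] op 85.4 grip 0.0
tool axes [[-0.017, 1.0, -0.003], [1.0, 0.017, 0.001], [0.001, -0.003, -1.0]]
shift units [ 0.29 -0.12  4.22]
```

View pics/s1.png

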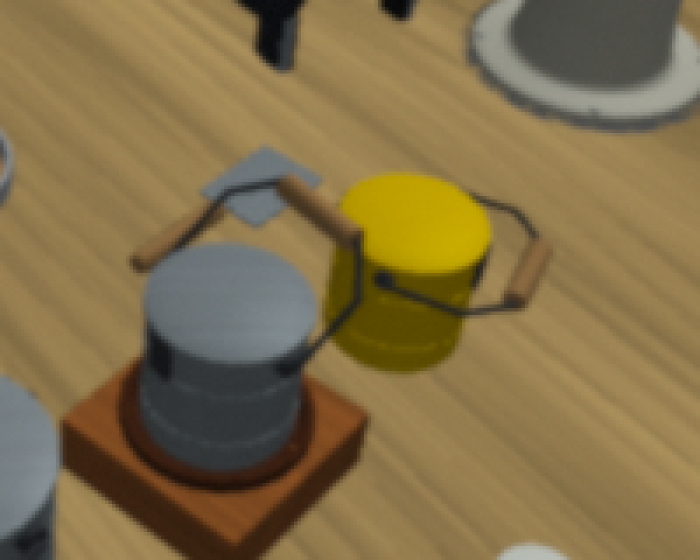

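The open fingers are above and clear of everything. The bar centre is at scene px (331,190), unchanged. I'll lower the fingers astride the bar, then half close them.

carry_out(
  rows=[
    [[0.05, -0.02, 0.45], [0, 0, 0], 1],
    [[0.05, -0.02, 0.45], [0, 0, 0], 1],
    [[0.05, -0.02, 0.45], [0, 0, 0], 1],
    [[0.05, -0.02, 0.45], [0, 0, 0], 1],
    [[0.05, -0.02, 0.45], [0, 0, 0], 1],
    [[0.04, -0.02, 0.45], [0, 0, 0], 1],
    [[0, 0, 0.45], [0, 0, 0], 1],
    [[0, 0, 0.45], [0, 0, 0], 1],
    [[0, 0, 0.45], [0, 0, 0], 1],
    [[0, 0, 0.2], [0, 0, 0], 1],
    [[0, 0, 0.2], [0, 0, 0], 1],
    [[0, 0, 0.2], [0, 0, 0], 1],
    [[0, 0, 0.2], [0, 0, 0], 1],
    [[0, 0, 0.2], [0, 0, 0], 1],
    [[0, 0, 0.2], [0, 0, 0], 1],
    [[0, 0, 0.2], [0, 0, 0], 1],
    [[0, 0, 0], [0, 0, 0], 0],
    [[0, 0, 0], [0, 0, 0], 0],
    [[0, 0, 0], [0, 0, 0], 0],
    [[0, 0, 0], [0, 0, 0], 0],
  ],
)

```text
t: 4.68
position: [520.5, 193.1, 170.4]
eef_rot: [2.195, 2.247, 0.001]
force: [-0.6, 0.0, -0.9]
opening: 43.3
grasp_force: 0.0
```

Run:
```python
from h import *
need((523,186,166))
b=cam("scene")["color"][130:290,240:440,::-1]; a=cam("top")["color"][150:240,150:250,::-1]
cv2.imwrite("pics/s2.png",np.hstack([cv2.resize(b,(500,400),interpolation=3),cv2.resize(a,(300,270),interpolation=3)[np.minimum(np.arange(400),269)]]))
```

```text
t 4.68 pos [520.5 193.1 170.4] F [-0.6  0.  -0.9] op 43.3 grip 0.0
tool axes [[-0.024, 1.0, 0.0], [1.0, 0.024, 0.001], [0.001, 0.0, -1.0]]
shift units [-0.29  0.09  0.18]
```

View pics/s2.png

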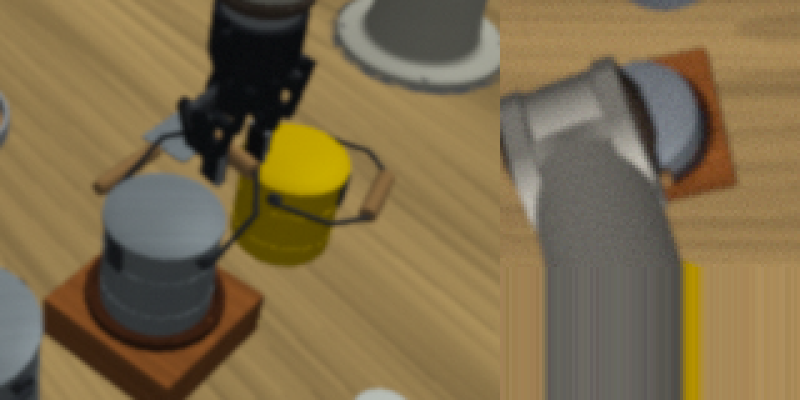

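The bar lies between the two fingers: the near fingertip at crop (215,180), the bar emerging at (245,160). The canister is undisturbed. Next I'll narrow the gap and swing the handle up along its arc.

carry_out(
  rows=[
    [[-0.07, 0, 0], [0, 0, 0], -0.4],
    [[-0.07, 0, 0], [0, 0, 0], -0.4],
    [[-0.07, 0, 0], [0, 0, 0], -0.4],
    [[0, 0.17, 0.04], [0, 0, 0], -0.4],
    [[0, 0.17, 0.04], [0, 0, 0], -0.4],
    [[0, 0.24, -0.24], [0, 0, 0], -0.4],
    [[0, 0.24, -0.24], [0, 0, 0], -0.4],
    [[0, 0.25, -0.17], [0, 0, 0], -0.4],
    [[0, 0.25, -0.17], [0, 0, 0], -0.4],
    [[0, 0.27, -0.13], [0, 0, 0], -0.4],
    [[0, 0.27, -0.13], [0, 0, 0], -0.4],
    [[0, 0.28, -0.07], [0, 0, 0], -0.4],
    [[0, 0.28, -0.07], [0, 0, 0], -0.4],
    [[0, 0.3, -0.03], [0, 0, 0], -0.4],
    [[0, 0.3, -0.03], [0, 0, 0], -0.4],
    [[0, 0, 0], [0, 0, 0], -0.4],
    [[0, 0, 0], [0, 0, 0], -0.4],
  ],
)

```text
t: 6.2
position: [596.2, 189.2, 199.6]
eef_rot: [2.196, 2.247, -0.001]
force: [-1.3, 0.3, -0.7]
opening: 25.4
grasp_force: 0.5
```

Run:
```python
from h import *
need((592,188,198))
b=cam("scene")["color"][130:290,240:440,::-1]
cv2.imwrite("pics/s3.png",cv2.resize(b,None,fx=4,fy=3.75,interpolation=3))
```

```text
t 6.2 pos [596.2 189.2 199.6] F [-1.3  0.3 -0.7] op 25.4 grip 0.5
tool axes [[-0.023, 1.0, -0.0], [1.0, 0.023, -0.0], [-0.0, -0.0, -1.0]]
shift units [-0.05 -0.17  0.06]
```

View pics/s3.png

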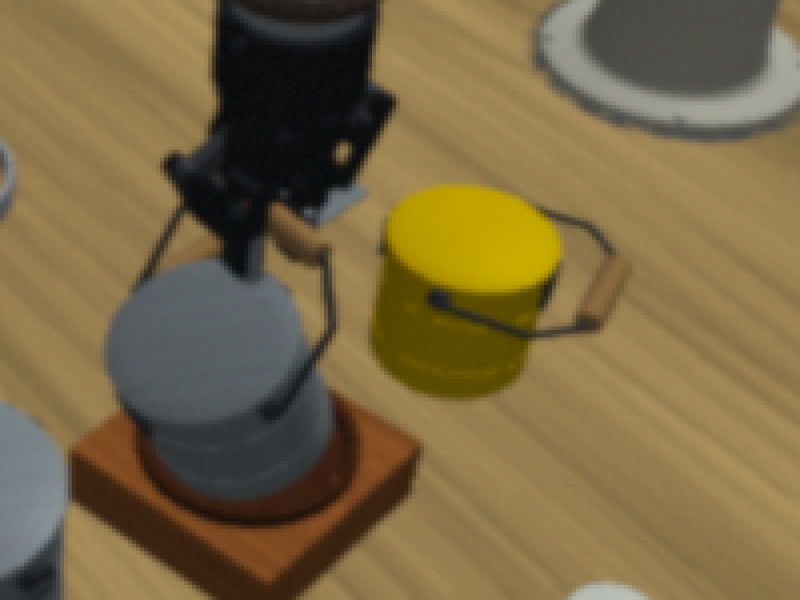

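The handle swung up only partly and the canister tipped about 15° with it. The lid centre is at crop (207,342), lower left of where it was. I'll ease back so the canister sits flat, then grip the bar firmly and turn the tool about the hinge line, so the hinge stays fixed and the canister can't tip.

carry_out(
  rows=[
    [[0, -0.16, 0.06], [0, 0, 0], -0.4],
    [[0, -0.16, 0.06], [0, 0, 0], -0.4],
    [[0, -0.16, 0.06], [0, 0, 0], -0.4],
    [[0, -0.16, 0.06], [0, 0, 0], -0.4],
    [[0, -0.16, 0.06], [0, 0, 0], -0.4],
    [[0, -0.16, 0.07], [0, 0, 0], -0.4],
    [[0, -0.16, 0.07], [0, 0, 0], -0.4],
    [[0, -0.16, 0.07], [0, 0, 0], -0.4],
    [[0, -0.16, 0.07], [0, 0, 0], -0.4],
    [[0, -0.16, 0.07], [0, 0, 0], -0.4],
    [[0, -0.16, 0.07], [0, 0, 0], -0.4],
    [[0, -0.16, 0.07], [0, 0, 0], -0.4],
    [[0, 0, 0], [0, 0, 0], -0.2],
    [[0, 0, 0], [0, 0, 0], 0],
    [[0, 0, 0], [0, 0, 0], 0],
    [[0, 0, 0], [0, 0, 0], 0],
  ],
)

```text
t: 7.58
position: [548.5, 188.4, 180.5]
eef_rot: [2.195, 2.247, 0.001]
force: [0.1, -0.2, -0.6]
opening: 42.6
grasp_force: 0.0
```

Run:
```python
from h import *
need((592,188,198))
b=cam("scene")["color"][150:280,250:370,::-1]
cv2.imwrite("pics/s4.png",cv2.resize(b,None,fx=4.6,fy=4.6,interpolation=3))
```

```text
t 7.58 pos [548.5 188.4 180.5] F [ 0.1 -0.2 -0.6] op 42.6 grip 0.0
tool axes [[-0.023, 1.0, 0.0], [1.0, 0.023, 0.001], [0.001, 0.0, -1.0]]
shift units [-0.05  1.74 -0.7 ]
```

View pics/s4.png

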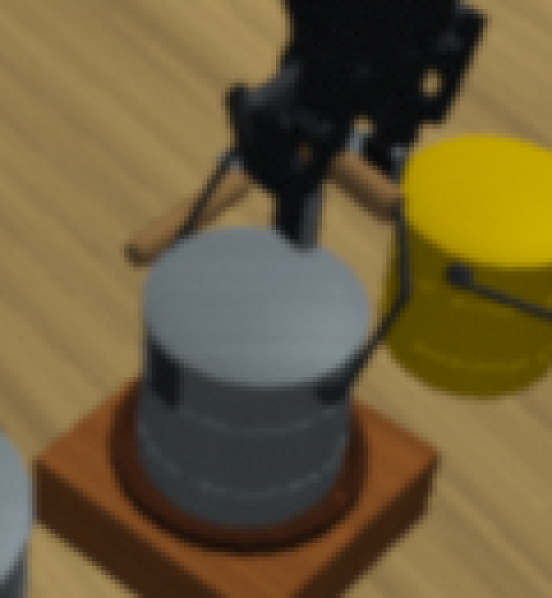

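The canister is flat again: lid centre px (305.7,216.7), as at the start. The handle is now higher, with the bar's +y end near px (334.5,194.5). From that I'll work out the handle's angle.

Run:
```python
from h import *
S=cam("scene")
for p in((342.5,197.5),(334.3,194.1),(335.4,195)):
    e,v=ray(S,p)
    for y in(217,221):
        X=e+v*(y-e[1])/v[1]; d=X-[592,y,132.5]; print(p,y,np.round(X,1),"r",round(float(np.hypot(d[0],d[2])),1),"ang",round(float(np.degrees(np.arctan2(d[2],-d[0]))),1))
# hinge +y boss (crop 335,390): expected at hinge +~55 in y
p=(250+335/4.6,150+390/4.6); print(p,[np.round(proj(S,(592,188+o,132.5)),1) for o in(52,56,61)])
```

```text
(342.5, 197.5) 217 [517.1 217.  188.7] r 93.6 ang 36.9
(342.5, 197.5) 221 [521.8 221.  194. ] r 93.4 ang 41.2
(334.3, 194.1) 217 [544.5 217.  211.9] r 92.5 ang 59.1
(334.3, 194.1) 221 [548.9 221.  217.1] r 94.9 ang 63.0
(335.4, 195) 217 [540.7 217.  207.5] r 90.9 ang 55.6
(335.4, 195) 221 [545.1 221.  212.7] r 92.9 ang 59.7
(322.82608695652175, 234.7826086956522) [array([319.9, 235.6]), array([321.1, 236.8]), array([322.6, 238.2])]
```

Run:
```python
from h import *
T,S=cam("top"),cam("scene"); f=lambda x:np.round(x,1)
def refine(n,ps):
    g=cv2.cvtColor(cv2.imread(f"pics/{n}0.png"),cv2.COLOR_BGR2HSV)[...,1]
    return cv2.cornerSubPix(g,np.array(ps,np.float32)[:,None],(3,3),(-1,-1),(3,50,.01))[:,0]
pt=refine("top",[(173.9,176.1),(219.1,166.4),(183.4,220.9)]); ps=refine("scene",[(307.5,284.5),(258,251.2),(345,249.5)])
print(f(pt).tolist(),f(ps).tolist())
for a,b in zip(pt,ps): print(*map(f,tri(T,a,S,b)))
```

```text
Traceback (most recent call last):
cv2.error: OpenCV(4.12.0) :-1: error: (-5:Bad argument) in function 'cornerSubPix'
> Overload resolution failed:
>  - Layout of the output array corners is incompatible with cv::Mat
>  - Expected Ptr<cv::UMat> for argument 'corners'
```

carry_out(
  rows=[
    [[0, 0.06, -0.12], [0, 0, 0], 0.3],
    [[0, 0.06, -0.12], [0, 0, 0], 0.3],
    [[0, 0.06, -0.12], [0, 0, 0], 0.3],
    [[0, 0.06, 0], [0, 0, 0], 0.3],
    [[0, 0, 0], [-0.5, 0, 0], 0.3],
    [[0, 0, 0], [-0.5, 0, 0], 0.3],
    [[0, 0, 0], [-0.5, 0, 0], 0.3],
    [[0, 0, 0], [-0.5, 0, 0], 0.3],
    [[0, 0, 0], [-0.5, 0, 0], 0.3],
    [[0, 0, 0], [-0.5, 0, 0], 0.3],
    [[0, 0, 0], [-0.5, 0, 0], 0.3],
    [[0, 0, 0], [-0.5, 0, 0], 0.3],
    [[0, 0, 0], [-0.5, 0, 0], 0.3],
    [[0, 0, 0], [-0.5, 0, 0], 0.3],
    [[0, 0, 0], [0, 0, 0], -0.2],
    [[0, 0, 0], [0, 0, 0], -0.4],
    [[0, 0, 0], [0, 0, 0], -0.4],
    [[0, 0, 0], [0, 0, 0], -0.4],
  ],
)

```text
t: 9.28
position: [555.0, 188.7, 190.1]
eef_rot: [1.907, 1.951, 0.524]
force: [0.3, -0.8, 0.4]
opening: 26.1
grasp_force: 0.0
```

Run:
```python
from h import *
need((554.5,188.5,189.5))
b=cam("scene")["color"][150:280,250:370,::-1]
cv2.imwrite("pics/s5.png",cv2.resize(b,None,fx=4.6,fy=4.6,interpolation=3))
```

```text
t 9.28 pos [555.  188.7 190.1] F [ 0.3 -0.8  0.4] op 26.1 grip 0.0
tool axes [[-0.023, 1.0, 0.001], [0.866, 0.02, 0.5], [0.5, 0.012, -0.866]]
shift units [-0.01 -0.03  0.01]
```

View pics/s5.png

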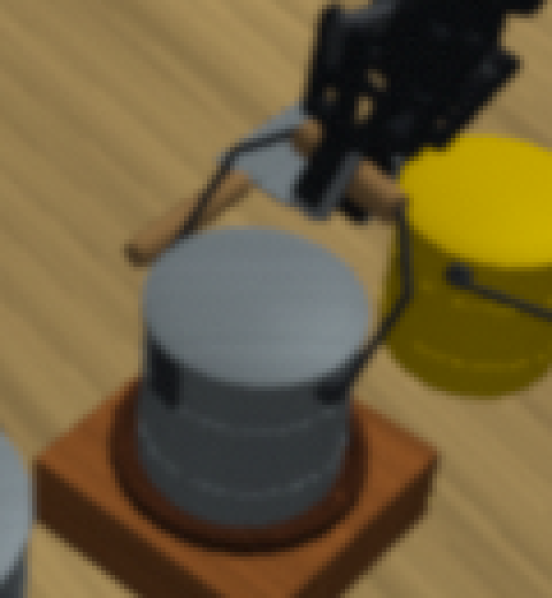

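The tilted tool straddles the bar: near fingertip at crop (322,213), bar from (300,130) to (402,205). The canister is flat and still. Now I'll close on the bar and finish the riser height check.

carry_out(
  rows=[
    [[0, 0, 0], [0, 0, 0], -0.5],
    [[0, 0, 0], [0, 0, 0], -0.55],
    [[0, 0, 0], [0, 0, 0], -0.6],
    [[0, 0, 0], [0, 0, 0], -0.8],
    [[0, 0, 0], [0, 0, 0], -1],
    [[0, 0, 0], [0, 0, 0], -1],
    [[0, 0, 0], [0, 0, 0], -1],
  ],
)

```text
t: 9.92
position: [554.1, 188.3, 189.5]
eef_rot: [1.906, 1.951, 0.523]
force: [0.4, -1.0, 0.6]
opening: 16.3
grasp_force: 58.4
```

Run:
```python
from h import *
need((554.5,188.5,189.5)); s=bot.get_state(); M=R.from_rotvec(s["eef_rot"]).as_matrix(); g=s["position"]-19*M[:,2]
T,S=cam("top"),cam("scene"); f=lambda x:np.round(x,1)
def refine(n,ps):
    g=cv2.cvtColor(cv2.imread(f"pics/{n}0.png"),cv2.COLOR_BGR2HSV)[...,1].copy()
    c=np.array(ps,np.float32).reshape(-1,1,2).copy(); return cv2.cornerSubPix(g,c,(3,3),(-1,-1),(3,50,.01)).reshape(-1,2)
pt=refine("top",[(173.9,176.1),(219.1,166.4),(183.4,220.9)]); ps=refine("scene",[(307.5,284.5),(258,251.2),(345,249.5)])
for a,b in zip(pt,ps): print(*map(f,tri(T,a,S,b)))
for hz in(132,135,138):
    d=g-[592,188,hz]; print("grasp",f(g),"hz",hz,"r",f(np.hypot(d[0],d[2])),"ang",f(np.degrees(np.arctan2(d[2],-d[0]))))
# lid now
c=S["color"]; hsv=cv2.cvtColor(c.copy(),cv2.COLOR_RGB2HSV)[195:272,275:335]; m=((hsv[...,1]<90)&(hsv[...,0]>80)).astype(np.uint8)
r=cv2.boundingRect(m); print("can bbox",r)
c=cv2.cvtColor(cv2.imread("pics/scene0.png"),cv2.COLOR_BGR2HSV)[195:272,275:335]; print("at start",cv2.boundingRect(((c[...,1]<90)&(c[...,0]>80)).astype(np.uint8)))
```

```text
t 9.92 pos [554.1 188.3 189.5] F [ 0.4 -1.   0.6] op 16.3 grip 58.4
tool axes [[-0.023, 1.0, 0.0], [0.866, 0.02, 0.5], [0.5, 0.012, -0.866]]
shift units [0.01 0.01 0.01]
[648.5 278.7  45. ] 2.1
[683.6 137.2  38.6] 0.9
[504.1 242.6  40. ] 1.4
grasp [544.6 188.1 206. ] hz 132 r 87.8 ang 57.4
grasp [544.6 188.1 206. ] hz 135 r 85.3 ang 56.3
grasp [544.6 188.1 206. ] hz 138 r 82.8 ang 55.1
can bbox (6, 0, 49, 69)
at start (6, 5, 49, 64)
```

The riser surface is at z≈41, so the hinge is near (592.5,188.5,136). The grasp radius is then ≈85 mm and the handle angle ≈56°, both as they should be. I'll turn about the hinge line in two halves.

carry_out(
  rows=[
    [[0, 0.069, -0.006], [0.25, 0, 0], -1],
    [[0, 0.069, -0.006], [0.25, 0, 0], -1],
    [[0, 0.069, -0.006], [0.25, 0, 0], -1],
    [[0, 0.069, -0.006], [0.25, 0, 0], -1],
    [[0, 0.069, -0.006], [0.25, 0, 0], -1],
    [[0, 0.069, -0.006], [0.25, 0, 0], -1],
    [[0, 0.069, -0.006], [0.25, 0, 0], -1],
    [[0, 0.069, -0.006], [0.25, 0, 0], -1],
    [[0, 0.069, -0.006], [0.25, 0, 0], -1],
    [[0, 0.069, -0.006], [0.25, 0, 0], -1],
    [[0, 0, 0], [0, 0, 0], -1],
  ],
)

```text
t: 10.93
position: [569.8, 189.4, 199.6]
eef_rot: [2.059, 2.108, 0.279]
force: [-11.4, -2.6, 19.5]
opening: 16.1
grasp_force: 60.6
```

Run:
```python
from h import *
need((586,188.5,201.5)); S=cam("scene")
hsv=cv2.cvtColor(S["color"].copy(),cv2.COLOR_RGB2HSV)[195:272,275:335]; m=((hsv[...,1]<90)&(hsv[...,0]>80)).astype(np.uint8)
n,l,st,_=cv2.connectedComponentsWithStats(m); print(st[1:][st[1:,4]>200])
```

```text
t 10.93 pos [569.8 189.4 199.6] F [-11.4  -2.6  19.5] op 16.1 grip 60.6
tool axes [[-0.023, 1.0, 0.001], [0.966, 0.022, 0.259], [0.259, 0.007, -0.966]]
shift units [-0.05  0.64  0.09]
[[   6    5   49   64 2530]]
```

The canister hasn't moved, but I'm pressing down on it by about 20 N. I'll back off a little to relieve that.

carry_out(
  rows=[
    [[0, -0.01, -0.03], [0, 0, 0], -1],
    [[0, -0.01, -0.03], [0, 0, 0], -1],
    [[0, 0, 0], [0, 0, 0], -1],
  ],
)

```text
t: 11.23
position: [567.8, 188.8, 199.0]
eef_rot: [2.058, 2.108, 0.277]
force: [-3.8, -3.4, 7.0]
opening: 16.2
grasp_force: 59.0
```

carry_out(
  rows=[
    [[0, 0, -0.03], [0, 0, 0], -1],
    [[0, 0.067, -0.01], [0.25, 0, 0], -1],
    [[0, 0.067, -0.01], [0.25, 0, 0], -1],
    [[0, 0.067, -0.01], [0.25, 0, 0], -1],
    [[0, 0.067, -0.01], [0.25, 0, 0], -1],
    [[0, 0.067, -0.01], [0.25, 0, 0], -1],
    [[0, 0, 0], [0, 0, 0], -1],
  ],
)

```text
t: 11.82
position: [576.1, 189.1, 202.5]
eef_rot: [2.13, 2.181, 0.14]
force: [-5.1, -2.0, 7.1]
opening: 16.3
grasp_force: 59.7
```

```bash
cat >> h.py <<'E'
def can():
    S=cam("scene"); hsv=cv2.cvtColor(S["color"].copy(),cv2.COLOR_RGB2HSV)[195:272,275:335]; m=((hsv[...,1]<90)&(hsv[...,0]>80)).astype(np.uint8)
    n,l,st,_=cv2.connectedComponentsWithStats(m); print("can bbox",st[1:][st[1:,4]>200].tolist())
E
python3 - <<'E'
from h import *
need((586,188.5,201.5)); can()
E
```

```text
t 11.82 pos [576.1 189.1 202.5] F [-5.1 -2.   7.1] op 16.3 grip 59.7
tool axes [[-0.023, 1.0, 0.0], [0.991, 0.023, 0.128], [0.128, 0.003, -0.992]]
shift units [-0.03  0.39  0.09]
can bbox [[6, 5, 50, 64, 2538]]
```

carry_out(
  rows=[
    [[0, 0, -0.02], [0, 0, 0], -1],
    [[0, 0.065, -0.012], [0.25, 0, 0], -1],
    [[0, 0.065, -0.012], [0.25, 0, 0], -1],
    [[0, 0.065, -0.012], [0.25, 0, 0], -1],
    [[0, 0.065, -0.012], [0.25, 0, 0], -1],
    [[0, 0.065, -0.012], [0.25, 0, 0], -1],
    [[0, 0, 0], [0, 0, 0], -1],
  ],
)

```text
t: 12.45
position: [583.8, 189.3, 204.5]
eef_rot: [-2.194, -2.246, 0.003]
force: [-3.6, -2.0, 4.4]
opening: 16.5
grasp_force: 59.6
```

Run:
```python
from h import *
need((611,-183,240)); can()
```

```text
t 12.45 pos [583.8 189.3 204.5] F [-3.6 -2.   4.4] op 16.5 grip 59.6
tool axes [[-0.023, 1.0, -0.0], [1.0, 0.023, -0.002], [-0.002, -0.0, -1.0]]
shift units [-14.91   0.74  -1.42]
can bbox [[6, 0, 48, 69, 2555]]
```

Handle up (~85°) and held, canister still flat. Lifting about 40 mm, slowly.

carry_out(
  rows=[
    [[0, 0, -0.03], [0, 0, 0], -1],
    [[0, 0, -0.05], [0, 0, 0], -1],
    [[0, 0, -0.08], [0, 0, 0], -1],
    [[0, 0, -0.12], [0, 0, 0], -1],
    [[0, 0, -0.15], [0, 0, 0], -1],
    [[0, 0, -0.15], [0, 0, 0], -1],
    [[0, 0, -0.15], [0, 0, 0], -1],
    [[0, 0, -0.15], [0, 0, 0], -1],
    [[0, 0, -0.15], [0, 0, 0], -1],
    [[0, 0, -0.15], [0, 0, 0], -1],
    [[0, 0, -0.15], [0, 0, 0], -1],
    [[0, 0, -0.12], [0, 0, 0], -1],
    [[0, 0, -0.08], [0, 0, 0], -1],
    [[0, 0, -0.04], [0, 0, 0], -1],
    [[0, 0, 0], [0, 0, 0], -1],
    [[0, 0, 0], [0, 0, 0], -1],
  ],
)

```text
t: 13.83
position: [583.7, 189.2, 244.2]
eef_rot: [-2.195, -2.248, 0.0]
force: [0.4, 0.3, -6.1]
opening: 16.6
grasp_force: 58.5
```

Run:
```python
from h import *
need((611,-183,240))
b=cam("scene")["color"][130:290,240:380,::-1]
cv2.imwrite("pics/s6.png",cv2.resize(b,None,fx=3.7,fy=3.7,interpolation=3))
```

```text
t 13.83 pos [583.7 189.2 244.2] F [ 0.4  0.3 -6.1] op 16.6 grip 58.5
tool axes [[-0.024, 1.0, -0.0], [1.0, 0.024, -0.0], [-0.0, -0.0, -1.0]]
shift units [-14.91   0.74   0.17]
```

View pics/s6.png

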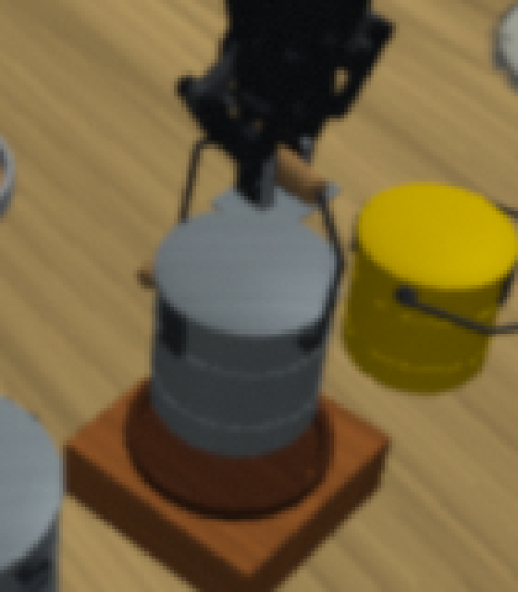

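The canister hangs level and clear of the riser: lid centre at crop (244,271), weight about 5.5 N. Carrying it toward the tray with gentle ramps.

carry_out(
  rows=[
    [[-0.1, 0.012, 0], [0, 0, 0], -1],
    [[-0.2, 0.012, 0], [0, 0, 0], -1],
    [[-0.3, 0.012, 0], [0, 0, 0], -1],
    [[-0.4, 0.012, 0], [0, 0, 0], -1],
    [[-0.5, 0.012, 0], [0, 0, 0], -1],
    [[-0.5, 0.012, 0], [0, 0, 0], -1],
    [[-0.5, 0.012, 0], [0, 0, 0], -1],
    [[-0.5, 0.012, 0], [0, 0, 0], -1],
    [[-0.5, 0.012, 0], [0, 0, 0], -1],
    [[-0.5, 0.012, 0], [0, 0, 0], -1],
    [[-0.5, 0.012, 0], [0, 0, 0], -1],
    [[-0.5, 0.012, 0], [0, 0, 0], -1],
    [[-0.5, 0.012, 0], [0, 0, 0], -1],
    [[-0.5, 0.012, 0], [0, 0, 0], -1],
    [[-0.5, 0.012, 0], [0, 0, 0], -1],
    [[-0.5, 0.012, 0], [0, 0, 0], -1],
    [[-0.5, 0.012, 0], [0, 0, 0], -1],
    [[-0.5, 0.012, 0], [0, 0, 0], -1],
    [[-0.5, 0.012, 0], [0, 0, 0], -1],
    [[-0.5, 0.012, 0], [0, 0, 0], -1],
  ],
)

```text
t: 15.55
position: [595.2, -36.8, 244.3]
eef_rot: [-2.195, -2.248, 0.0]
force: [0.2, 0.3, -5.6]
opening: 16.2
grasp_force: 58.5
```

carry_out(
  rows=[
    [[-0.5, 0.012, 0], [0, 0, 0], -1],
    [[-0.5, 0.012, 0], [0, 0, 0], -1],
    [[-0.5, 0.012, 0], [0, 0, 0], -1],
    [[-0.5, 0.012, 0], [0, 0, 0], -1],
    [[-0.5, 0.012, 0], [0, 0, 0], -1],
    [[-0.5, 0.012, 0], [0, 0, 0], -1],
    [[-0.5, 0.012, 0], [0, 0, 0], -1],
    [[-0.5, 0.012, 0], [0, 0, 0], -1],
    [[-0.5, 0.012, 0], [0, 0, 0], -1],
    [[-0.4, 0.012, 0], [0, 0, 0], -1],
    [[-0.4, 0.012, 0], [0, 0, 0], -1],
    [[-0.3, 0.012, 0], [0, 0, 0], -1],
    [[-0.2, 0.012, 0], [0, 0, 0], -1],
    [[-0.1, 0.012, 0], [0, 0, 0], -1],
    [[0, 0, 0], [0, 0, 0], -1],
    [[0, 0, 0], [0, 0, 0], -1],
    [[0, 0, 0], [0, 0, 0], -1],
  ],
)

```text
t: 16.97
position: [603.0, -181.8, 244.3]
eef_rot: [-2.193, -2.249, -0.001]
force: [0.8, -0.2, -6.1]
opening: 15.9
grasp_force: 58.6
```

Run:
```python
from h import *
need((602.5,-183,244)); S,T=cam("scene"),cam("top")
print("tray ctr in scene",np.round(proj(S,(611,-183,24)),1),"lid expected",np.round(proj(S,(611,-183,190)),1))
print("old lid pos",[np.round(plane(S,(305.9,203.2),z),1) for z in(185,190)])
b=S["color"][75:225,160:300,::-1]; a=T["color"][140:240,270:360,::-1]
cv2.imwrite("pics/s7.png",np.hstack([cv2.resize(b,(420,450),interpolation=3),cv2.resize(a,(360,400),interpolation=3)[np.minimum(np.arange(450),399)]]))
```

```text
t 16.97 pos [ 603.  -181.8  244.3] F [ 0.8 -0.2 -6.1] op 15.9 grip 58.6
tool axes [[-0.025, 1.0, 0.001], [1.0, 0.025, -0.0], [-0.0, 0.001, -1.0]]
shift units [-0.05 -0.02  0.01]
tray ctr in scene [218.5 173.9] lid expected [215.  125.7]
old lid pos [array([592.3, 185. , 185. ]), array([596., 189., 190.])]
```

View pics/s7.png

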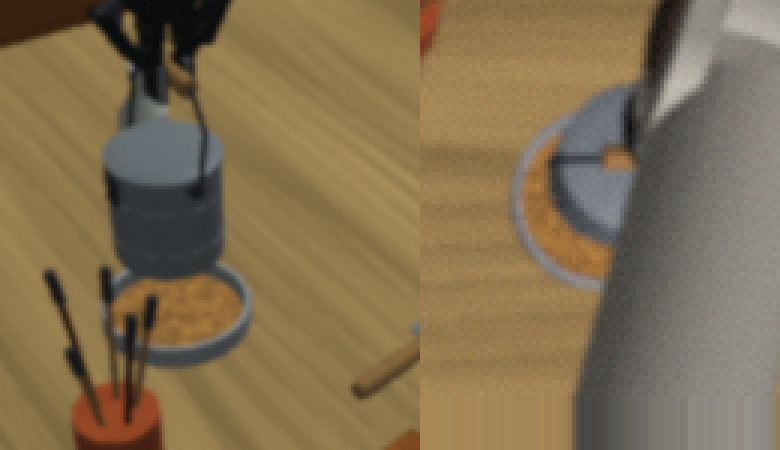

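The lid centre is at scene px (214.3,126.3) against (215,125.7) expected over the tray centre, so it's well centred and level. Lowering in steps.

carry_out(
  rows=[
    [[-0.02, 0, 0.05], [0, 0, 0], -1],
    [[-0.02, 0, 0.1], [0, 0, 0], -1],
    [[0, 0, 0.15], [0, 0, 0], -1],
    [[0, 0, 0.15], [0, 0, 0], -1],
    [[0, 0, 0.15], [0, 0, 0], -1],
    [[0, 0, 0.15], [0, 0, 0], -1],
    [[0, 0, 0.15], [0, 0, 0], -1],
    [[0, 0, 0.15], [0, 0, 0], -1],
    [[0, 0, 0.15], [0, 0, 0], -1],
    [[0, 0, 0.15], [0, 0, 0], -1],
    [[0, 0, 0.15], [0, 0, 0], -1],
    [[0, 0, 0.15], [0, 0, 0], -1],
    [[0, 0, 0.15], [0, 0, 0], -1],
    [[0, 0, 0.1], [0, 0, 0], -1],
    [[0, 0, 0.1], [0, 0, 0], -1],
    [[0, 0, 0.06], [0, 0, 0], -1],
    [[0, 0, 0.03], [0, 0, 0], -1],
    [[0, 0, 0], [0, 0, 0], -1],
  ],
)

```text
t: 18.57
position: [602.9, -183.9, 192.0]
eef_rot: [-2.195, -2.248, 0.0]
force: [0.2, -0.3, -5.3]
opening: 16.5
grasp_force: 58.5
```

carry_out(
  rows=[
    [[0, 0, 0.05], [0, 0, 0], -1],
    [[0, 0, 0.05], [0, 0, 0], -1],
    [[0, 0, 0.05], [0, 0, 0], -1],
    [[0, 0, 0.05], [0, 0, 0], -1],
    [[0, 0, 0.05], [0, 0, 0], -1],
    [[0, 0, 0.05], [0, 0, 0], -1],
  ],
)

```text
t: 19.07
position: [602.9, -183.9, 184.4]
eef_rot: [-2.195, -2.248, 0.0]
force: [-0.1, 0.1, -6.5]
opening: 16.5
grasp_force: 58.6
```

carry_out(
  rows=[
    [[0, 0, 0.03], [0, 0, 0], -1],
    [[0, 0, 0.03], [0, 0, 0], -1],
    [[0, 0, 0.03], [0, 0, 0], -1],
    [[0, 0, 0.03], [0, 0, 0], -1],
    [[0, 0, 0.03], [0, 0, 0], -1],
  ],
)

```text
t: 19.48
position: [602.9, -183.9, 180.8]
eef_rot: [2.195, 2.248, 0.0]
force: [-0.1, -0.1, -5.9]
opening: 16.6
grasp_force: 58.6
```

carry_out(
  rows=[
    [[0, 0, 0.03], [0, 0, 0], -1],
    [[0, 0, 0.03], [0, 0, 0], -1],
    [[0, 0, 0.03], [0, 0, 0], -1],
    [[0, 0, 0.03], [0, 0, 0], -1],
  ],
)

```text
t: 19.82
position: [602.9, -183.9, 177.8]
eef_rot: [2.195, 2.248, 0.0]
force: [0.1, -0.8, -5.3]
opening: 16.3
grasp_force: 58.6
```

carry_out(
  rows=[
    [[0, 0, 0.03], [0, 0, 0], -1],
    [[0, 0, 0.03], [0, 0, 0], -1],
    [[0, 0, 0.03], [0, 0, 0], -1],
  ],
)

```text
t: 20.07
position: [602.9, -183.9, 175.5]
eef_rot: [-2.195, -2.248, 0.0]
force: [0.4, 0.2, -6.6]
opening: 16.1
grasp_force: 58.6
```

carry_out(
  rows=[
    [[0, 0, 0.03], [0, 0, 0], -1],
    [[0, 0, 0.03], [0, 0, 0], -1],
    [[0, 0, 0.03], [0, 0, 0], -1],
  ],
)

```text
t: 20.32
position: [602.9, -183.9, 173.2]
eef_rot: [-2.195, -2.248, -0.0]
force: [-0.2, -1.7, -6.3]
opening: 16.5
grasp_force: 58.6
```

carry_out(
  rows=[
    [[0, 0, 0.03], [0, 0, 0], -1],
    [[0, 0, 0.03], [0, 0, 0], -1],
    [[0, 0, 0.03], [0, 0, 0], -1],
  ],
)

```text
t: 20.57
position: [602.9, -183.9, 171.0]
eef_rot: [-2.195, -2.248, 0.0]
force: [-0.0, 0.2, -6.0]
opening: 16.8
grasp_force: 58.6
```

carry_out(
  rows=[
    [[0, 0, 0.03], [0, 0, 0], -1],
    [[0, 0, 0.03], [0, 0, 0], -1],
    [[0, 0, 0.03], [0, 0, 0], -1],
  ],
)

```text
t: 20.82
position: [602.9, -183.9, 168.8]
eef_rot: [-2.195, -2.248, -0.0]
force: [0.4, -0.3, -5.6]
opening: 16.4
grasp_force: 58.6
```

carry_out(
  rows=[
    [[0, 0, 0.03], [0, 0, 0], -1],
    [[0, 0, 0.03], [0, 0, 0], -1],
  ],
)

```text
t: 20.98
position: [602.9, -183.9, 167.3]
eef_rot: [-2.195, -2.248, 0.0]
force: [-0.3, -0.3, -6.2]
opening: 16.7
grasp_force: 58.6
```

carry_out(
  rows=[
    [[0, 0, 0.03], [0, 0, 0], -1],
    [[0, 0, 0.03], [0, 0, 0], -1],
  ],
)

```text
t: 21.15
position: [602.9, -183.9, 165.7]
eef_rot: [-2.195, -2.248, -0.0]
force: [-0.8, -0.8, -7.2]
opening: 16.3
grasp_force: 58.6
```

Run:
```python
from h import *
need((602.5,-183,160)); S=cam("scene"); f=lambda x:np.round(x,1)
b=S["color"][105:205,170:270,::-1]
cv2.imwrite("pics/s8.png",cv2.resize(b,None,fx=6,fy=6,interpolation=3))
print([(z,f(proj(S,(611,-183,z+110))).tolist()) for z in(0,6,12,18)])
```

```text
t 21.15 pos [ 602.9 -183.9  165.7] F [-0.8 -0.8 -7.2] op 16.3 grip 58.6
tool axes [[-0.024, 1.0, 0.0], [1.0, 0.024, -0.0], [-0.0, 0.0, -1.0]]
shift units [ 0.04 -0.02  0.23]
[(0, [216.8, 150.1]), (6, [216.6, 148.3]), (12, [216.5, 146.6]), (18, [216.4, 144.8])]
```

View pics/s8.png

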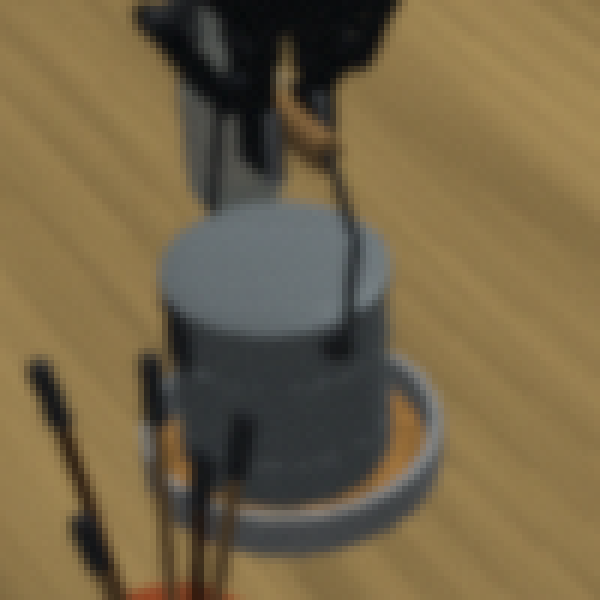

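The canister is low inside the tray rim and level, lid centre px (215.8,149.7); the cork hasn't taken its weight yet. That was my eleventh picture, one over the limit of ten, so from here I'll rely on force and pixel numbers only. Continuing down gently.

carry_out(
  rows=[
    [[0, 0, 0.03], [0, 0, 0], -1],
    [[0, 0, 0.03], [0, 0, 0], -1],
  ],
)

```text
t: 21.37
position: [603.0, -183.9, 164.3]
eef_rot: [2.195, 2.248, 0.0]
force: [0.4, 0.6, -6.1]
opening: 16.3
grasp_force: 58.6
```

carry_out(
  rows=[
    [[0, 0, 0.03], [0, 0, 0], -1],
    [[0, 0, 0.03], [0, 0, 0], -1],
  ],
)

```text
t: 21.53
position: [602.9, -183.9, 162.7]
eef_rot: [-2.195, -2.248, 0.0]
force: [-0.1, -1.2, -6.0]
opening: 16.3
grasp_force: 58.6
```

carry_out(
  rows=[
    [[0, 0, 0.03], [0, 0, 0], -1],
    [[0, 0, 0.03], [0, 0, 0], -1],
  ],
)

```text
t: 21.7
position: [603.4, -183.7, 162.2]
eef_rot: [2.194, 2.248, 0.001]
force: [-1.7, 2.0, 3.6]
opening: 16.3
grasp_force: 59.5
```

The cork has taken the weight (force went from −6 to +3.6 N). Releasing and backing straight up.

carry_out(
  rows=[
    [[0, 0, -0.01], [0, 0, 0], -1],
    [[0, 0, 0], [0, 0, 0], -0.6],
    [[0, 0, 0], [0, 0, 0], -0.4],
    [[0, 0, 0], [0, 0, 0], -0.1],
    [[0, 0, 0], [0, 0, 0], 0.2],
    [[0, 0, 0], [0, 0, 0], 0.2],
    [[0, 0, 0], [0, 0, 0], 0.2],
    [[0, 0, -0.1], [0, 0, 0], 0.2],
    [[0, 0, -0.2], [0, 0, 0], 0.2],
    [[0, 0, -0.3], [0, 0, 0], 0.2],
    [[0, 0, -0.3], [0, 0, 0], 0.2],
    [[0, 0, -0.4], [0, 0, 0], 0.2],
    [[0, 0, -0.5], [0, 0, 0], 0.2],
    [[0, 0, -0.5], [0, 0, 0], 0.2],
    [[0, 0, -0.5], [0, 0, 0], 0.2],
    [[0, 0, -0.5], [0, 0, 0], 0.2],
    [[0, 0, -0.5], [0, 0, 0], 0.2],
    [[0, 0, -0.3], [0, 0, 0], 0.2],
    [[0, 0, 0], [0, 0, 0], 0.2],
  ],
)

```text
t: 23.28
position: [604.1, -184.3, 266.8]
eef_rot: [2.193, 2.245, 0.003]
force: [0.1, -0.2, 0.3]
opening: 51.5
grasp_force: 0.0
```

Run:
```python
from h import *
need((602.5,-183,262)); S=cam("scene"); f=lambda x:np.round(x,1)
hsv=cv2.cvtColor(S["color"].copy(),cv2.COLOR_RGB2HSV)
# lid: greyish, far half; extents of grey columns in rows around the lid centre
x0,x1,y0,y1=185,250,128,195
m=((hsv[...,1]<100)&(hsv[...,0]>80))[y0:y1,x0:x1]
print("lid exp",f(proj(S,(611,-183,116))))
for r in range(140,170,3):
    c=np.where(m[r-y0])[0]; print(r,c.min()+x0,c.max()+x0,end="; ")
for z,o in((116,0),(50,0),(24,0)):
    u=np.array([-.7,.7])
    print("\nexp edges",z,[f(proj(S,(611+s*u[0]*54,-183+s*u[1]*54,z))).tolist() for s in(-1,1)])
```

```text
t 23.28 pos [ 604.1 -184.3  266.8] F [ 0.1 -0.2  0.3] op 51.5 grip 0.0
tool axes [[-0.024, 1.0, -0.001], [1.0, 0.024, 0.004], [0.004, -0.001, -1.0]]
shift units [ 0.06 -0.06  0.19]
lid exp [216.6 148.3]
140 209 214; 143 204 227; 146 200 232; 149 198 233; 152 198 233; 155 198 232; 158 199 232; 161 199 232; 164 200 233; 167 195 237; 
exp edges 116 [[198.3, 146.0], [235.2, 150.7]]

exp edges 50 [[200.4, 164.6], [235.9, 169.3]]

exp edges 24 [[201.1, 171.5], [236.1, 176.3]]
```

Released and clear: zero force, with the lid spanning columns 198–233 (198–235 expected). The canister's sides are vertical, so it stands upright and centred in the tray. Handing in.

```bash
python3 -c "
from rig import bot
print(bot.close_job())"
```

```text
the job is handed in; nothing more can be done
None
```

Job handed in at 23.3 s: by force and pixel checks the canister stands upright and centred on the tray's cork, handle up and arm clear. My first swing of the handle tipped it about 15° on the riser before I set it flat and redid the swing, and I viewed 11 pictures against the limit of 10.

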